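# Clamp the lamp nest and set the screw shell a quarter turn off its seat

## Robot

A 7-joint arm with a two-finger parallel gripper is mounted at the origin on the work surface. World frame = base frame: x ahead of the robot, y to its left, z up, the work surface at z = 0. Lengths are in m, angles in rad, forces in N, time in s.
With the tool pointing down it reaches from about 0.4 to 0.85 m from the base axis. Payload 10.4 kg.
Tool frame: the origin (TCP) lies midway between the tips of the shut fingers; the grasp point (between the pads) lies 19 mm behind it (r.grasp_offset is the distance from the TCP to the grasp point, in m); z points along the fingers, y is the line along which they close (so a half turn about z gives the same grasp; the last joint's range is limited). The gripper opens to 87 mm and grips with 3 to 60 N. Pads are 19 mm wide; open, the fingers measure 117 mm over their backs; the gripper's body (75 mm by 190 mm) begins 51 mm behind the grasp point.
Start: joints at [1.092, 0.332, -0.065, 1.46, 0.022, 1.35, -0.088], TCP at [0.275, -0.561, 0.223] pointing down, gripper open.
Joint ranges: [-2.6, 2.6], [-0.5, 2.12], [-1.47, 1.34], [0.16, 2.42], [-1.27, 4.41], [0.06, 2.06], [-2.6, 2.6]. Speed limits (rad/s): [2.22, 2.22, 2.79, 2.79, 3.14, 3.14, 3.14].

## Interface

Orientations are given as a unit quaternion [x, y, z, w].
In Python, from bench import r gives the robot as it stands.
- The arm moves only by the tool drive_tool, never from a script. Its argument "moves" is a list that holds one entry, the list of rows, each a list of 7 numbers: the shift along the tool's x, y, z in m, then the turn, a rotation vector about the tool's x, y, z in rad, then the opening, from 0 (shut) to 1 (fully open). In form: [[[tx, ty, tz, ax, ay, az, jaw], ...]]. A call has 1 to 10 rows; each row shifts and turns the commanded pose from where the row before left it, along the tool's axes as they then stand; what a row does not reach is not made up. A row lasts 1/10 s, in which the tool goes at most 50 mm and 8.59 degrees, less where a joint would pass 70% of its speed; a pose out of reach is approached as far as the arm can. A call is refused whole if a number of a shift passes 0.05 or a number of a turn 0.15, either way. A call with a gripper value outside its range is refused whole. The fingers move at their own pace and stop on an object; "squeeze" is the grip in N (left out, the last holds). Time passes only in rows, so rows that do not move let the fingers close. It gives the time, the measured TCP pose, the force, the opening and the grip force at its end, in the units of the state.
- r.read_state(): the state, without advancing time (a new reading comes with each control period).
- r.camera(name): name is "scene" or "top" or "wrist"; returns the picture (420x560x3 uint8, red, green, blue); there is no depth.
- r.camera_info(name): a dict with "mtx" (3x3 intrinsics, pixels), "rvec" (rotation vector, rad) and "tvec" (3), from world to camera coordinates, as OpenCV has them; the wrist camera has in their place "T_tool_cam" (4x4, takes a point from camera to tool coordinates, whose origin is the TCP and whose axes are the flange's). Camera axes: x right, y down, z forward; pixel columns grow to the right and rows downward; lengths in m; the calibration is good to about 2 mm. A picture is of the moment at which its call begins: read the wrist's pose just before it. camera_info takes no time and is no camera call.
- r.close_job(): hands the job in; it is judged then, once.
Trained networks look in the newest picture that a camera, given by its name, has taken for a name from the list of things; names that differ only in an ending like _2 or _b are one class to them, and where a whole thing is asked for, a point or a joint stands for the part that bears it (a point fixed in the world has none). Each returns a list of dicts, best first, with "conf" (0 to 1); they miss things now and then, are a little off and sometimes report something else, mostly with a low value. They report only what shows in the picture. A call takes as long as a camera call.
- r.find_in(camera, query): "bbox" ([left, top, right, bottom] in pixels, round what is visible of it).
- r.place_of(camera, query): "at" ([column, row] in pixels: a listed point, or the origin of a listed thing).
The state is a dict: "time": time; "joint_positions": joint angles; "joint_vel": joint speeds; "joint_torque": joint torques, N m; "ee_pos": TCP position; "eef_rot": TCP orientation; "ft_force": force on the tool from outside, world axes, zero at the start; "torque": the same for the moment, N m; "width": finger opening in m; "grip_force": force on a finger pad.
Only numpy, scipy, OpenCV 4.12 (cv2) and the standard library are available. Lean on these libraries where they do the work, as an engineer would, in place of code of your own. Each camera call takes 0.05 s, during which the arm holds its last target. There are 200 camera calls.

## Task

At the lamp staking jig, swing the clamp lever until its nose drops into the notch of the detent block (the one with the white pointer), so that the bulb housing is locked in the nest. Then screw the steel shell on top of that housing down clockwise until it bottoms out, back it off a quarter turn, and finish still gripping the shell there, holding it still for staking, with the lever in its notch. Do not push the bulbs, dishes and power driver standing around the jig out of place.

Things in the scene. Friction and masses are not known exactly. Their poses are not given: they have to be found in the camera images.
- jig: lamp staking jig fixed to the table: an aluminium base plate 210 x 245 x 10 mm (from y = -85 to +160, x = -105 to +105 in its frame) with a round dark nest (86 mm across, 33 mm high) and in it a white cone-shaped LED bulb housing standing rim down, its neck up. Origin on the table under the nest's axis, z up; nest, housing, shell and lever share this vertical axis. The plate and nest do not move; the shell is the tallest thing on the jig
- lever (a joint): angle of the clamp lever about the nest's vertical axis, rad: 0 at one end stop, grows counter-clockwise seen from above, up to 1.4; it stays where it is left (light friction, under 0.5 N at the handle) and needs 1 to 2 N at the handle to pass over a rib of the notch
- lever_handle (a point): middle of the lever's upright black round handle, 15 mm across, 42 mm tall (its top 21 mm above this point), 115 mm from the nest's axis, 64 mm above the table; below it the flat steel lever arm (16 mm wide, top 21 mm below this point). Pinch it from above and carry it in an arc about the nest's axis
- lever_nose (a point): centre of the sprung steel ball (10 mm across) under the lever arm, on the line from the nest's axis to the handle, 85 mm from the axis
- notch (a point): centre of the notch: the groove between two low radial steel ribs (14 mm apart, centre to centre) on the dark detent block that lies on the base plate under the lever's path, 85 mm from the nest's axis; a white pointer lies on the block outside it. The block stands 0.65 to 1.15 rad counter-clockwise of the lever's 0 stop. The lever is in when its nose is straight above this point; the ribs keep it within about 2 mm of it once let go
- shell_turn (a joint): turn of the screw shell on its thread, rad: 0 when bottomed on the housing, grows as it is unscrewed (counter-clockwise seen from above); a hard stop at 0. It starts 1.9 to 2.9 rad unscrewed. Thread friction about 0.05 N m; 3.6 mm of rise per full turn. It stays where it is left
- shell: the steel screw shell on the neck of the housing in the jig: a round ribbed cylinder 27 mm across, 27 mm tall, with a 4 to 6 mm black and steel contact button on top; origin at the centre of its underside, 92 mm above the table when bottomed. Nothing is beside it: below it the white neck is 23 mm across for 10 mm, then widens as a cone. Its z axis is the thread's axis, pointing up
- shell_grip (a point): centre of the shell, half-way up its steel cylinder, on the nest's axis, about 106 mm above the table; grip here from above, 27 mm wide, any yaw
- bulb_a: bystander: finished bulb of the same kind (white cone 60 mm across below, steel screw shell on top, 85 mm tall) standing rim down directly on the table, not in the jig; leave alone; origin at the centre of its underside
- bulb_b: bystander: finished bulb of the same kind (white cone 60 mm across below, steel screw shell on top, 85 mm tall) standing rim down directly on the table, not in the jig; leave alone; origin at the centre of its underside
- bulb_c: bystander: finished bulb of the same kind (white cone 60 mm across below, steel screw shell on top, 85 mm tall) standing rim down directly on the table, not in the jig; leave alone; origin at the centre of its underside
- dish_a: bystander: round yellow dish of small screws, 84 mm across, 20 mm high, beside the jig, stands loose on the table; leave alone; origin at the centre of its underside
- dish_b: bystander: round yellow dish of small screws, 90 mm across, 20 mm high, stands loose on the table; leave alone; origin at the centre of its underside
- driver: bystander: black power screwdriver lying on the table, 230 mm long, 42 mm thick; leave alone; origin under its middle

How it is judged:
By the outcome, as a careful person would: the job done as asked, in the order asked, and still so for the second after the job is handed in, while the arm keeps its last pose, push and grip.
It also fails if it takes over 58 s, if anything falls off the work surface, if the arm or the gripper's body presses on something with over 40 N, if the wrist force passes 120 N, or if a joint passes its speed limit or range.

## Working session

There is one attempt and no reset: what is moved stays moved. The work goes in short steps, Python scripts to look and compute and a tool call to move; the robot and the scene stay as the last step left them, time stands still between calls to the robot, and variables do not carry over. Pictures are saved under pics/ and viewed, at most 10 in all, crops included, and the job is handed in when it is done.

Besides the shell and the picture viewer there is one more tool, called after "Call:" by a JSON object that holds its "op" and its "data". drive_tool: Moves the arm, as the interface text tells. Its arguments: {"type":"object","properties":{"moves":{"type":"array"},"squeeze":{"type":"number"}},"required":["moves"]}

```bash
ls; mkdir -p pics
cat > h.py <<'E'
import numpy as np, cv2
from scipy.spatial.transform import Rotation as R
from bench import r
def cam(name):
    i=r.camera_info(name); K=np.array(i["mtx"],float)
    if name=="wrist":
        s=r.read_state(); T=np.eye(4); T[:3,:3]=R.from_quat(s["eef_rot"]).as_matrix(); T[:3,3]=s["ee_pos"]
        T=T@np.array(i["T_tool_cam"]); return K,T[:3,:3],T[:3,3]
    Rm=cv2.Rodrigues(np.array(i["rvec"],float))[0]; t=np.array(i["tvec"],float).ravel()
    return K,Rm.T,-Rm.T@t
def onz(name,px,z):
    K,Rw,c=cam(name); d=Rw@np.linalg.inv(K)@np.array([px[0],px[1],1.]); return c+d*(z-c[2])/d[2]
def proj(name,p):
    K,Rw,c=cam(name); q=K@(Rw.T@(np.array(p)-c)); return q[:2]/q[2]
def snap(name,f):
    im=r.camera(name); cv2.imwrite("pics/"+f,cv2.cvtColor(im,cv2.COLOR_RGB2BGR)); return im
E
python3 - <<'E'
from h import *
snap("top","t0.png"); snap("scene","s0.png")
for c in("top","scene"):
    print(c,cam(c)[2])
    for q,z in(("shell_grip",.106),("lever_handle",.064),("lever_nose",.04),("notch",.025),("jig",0),("bulb_a",0),("dish_a",0),("driver",0)):
        for o in r.place_of(c,q)[:4]: print(q,np.round(o["at"]),round(o["conf"],2),np.round(onz(c,o["at"],z),4))
s=r.read_state();print(s)
print(r.camera_info("wrist"))
E
```

```text
pics
top [0.42171556 0.02460275 1.09153267]
shell_grip [278. 213.] 0.68 [0.584 0.024 0.106]
lever_handle [232. 204.] 0.69 [0.6188 0.1433 0.064 ]
lever_handle [327. 274.] 0.43 [ 0.4282 -0.099   0.064 ]
lever_nose [243. 212.] 0.88 [0.6024 0.1178 0.04  ]
notch [244. 226.] 0.47 [0.5647 0.1168 0.025 ]
notch [319. 162.] 0.43 [ 0.7399 -0.0972  0.025 ]
jig [278. 222.] 0.69 [0.5762 0.0242 0.    ]
bulb_a [433. 270.] 0.75 [ 0.4298 -0.3988  0.    ]
bulb_a [318. 161.] 0.69 [ 0.7502 -0.0956  0.    ]
dish_a [132. 189.] 0.85 [0.6844 0.4335 0.    ]
dish_a [326. 200.] 0.57 [ 0.6354 -0.1136  0.    ]
driver [127. 297.] 0.78 [0.3832 0.4392 0.    ]
driver [245. 226.] 0.4 [0.5674 0.1167 0.    ]
scene [1.78182019 0.21061998 1.2978883 ]
shell_grip [282. 212.] 0.64 [0.5823 0.0298 0.106 ]
lever_handle [313. 229.] 0.54 [0.6089 0.1374 0.064 ]
lever_nose [306. 234.] 0.82 [0.6129 0.1141 0.04  ]
notch [306. 227.] 0.51 [0.5661 0.111  0.025 ]
jig [282. 230.] 0.78 [0.5672 0.0277 0.    ]
jig [278. 210.] 0.67 [ 0.472  -0.0014  0.    ]
bulb_a [235. 265.] 0.81 [ 0.7436 -0.1033  0.    ]
bulb_a [175. 191.] 0.67 [ 0.4222 -0.
[... 742 characters left out ...]
2.46664897e-05]), 'ft_force': array([-0.31213036, -0.47352632, -0.29181123]), 'torque': array([0.03829641, 0.00266236, 0.0035503 ]), 'grip_force': 0.0, 'width': 0.08669611384509543}
{'mtx': array([[354.56248944,   0.        , 274.10616647],
       [  0.        , 354.56248944, 203.41183023],
       [  0.        ,   0.        ,   1.        ]]), 'T_tool_cam': array([[-2.97524987e-05, -9.69478719e-01, -2.45175474e-01,
         6.68573765e-02],
       [ 9.99999694e-01, -2.20374903e-04,  7.50059892e-04,
         4.00979715e-04],
       [-7.81197625e-04, -2.45175376e-01,  9.69478429e-01,
        -1.62628882e-01],
       [ 0.00000000e+00,  0.00000000e+00,  0.00000000e+00,
         1.00000000e+00]])}
```

Run:
```python
import cv2,numpy as np
a=cv2.imread("pics/t0.png")[130:310,180:360]; b=cv2.imread("pics/s0.png")[150:300,200:350]
cv2.imwrite("pics/c0.png",np.hstack([cv2.resize(a,(400,400),interpolation=2),cv2.resize(b,(400,400),interpolation=2)]))
```

```text
(no output)
```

View pics/c0.png

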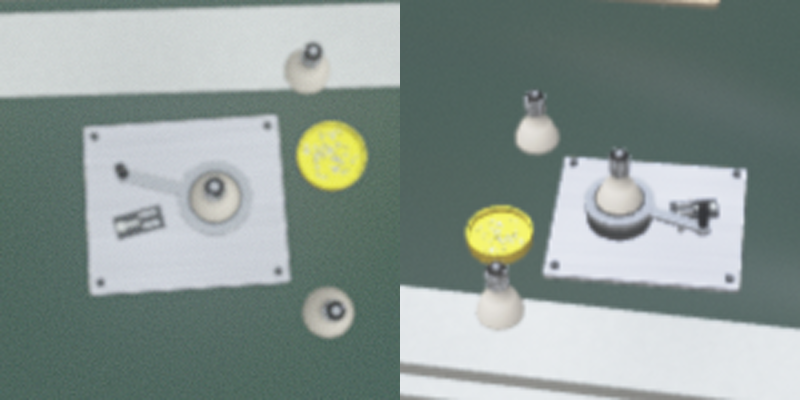

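View pics/t0.png

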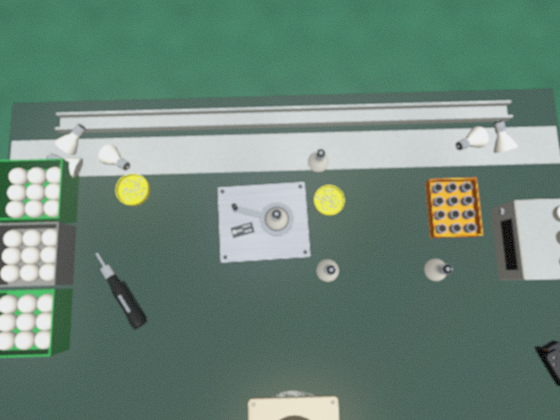

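The top view shows the jig with its shell near (277,214), the handle near (234,206) and the detent block near (243,229). The lever has to swing counter-clockwise, from about 73° to about 98°. I'll move above the handle first.

Call:
{"op": "drive_tool", "data": {"moves": [[[0.038, -0.03, -0.002, 0, 0, 0, 1], [0.038, -0.03, -0.002, 0, 0, 0, 1], [0.038, -0.03, -0.002, 0, 0, 0, 1], [0.038, -0.03, -0.002, 0, 0, 0, 1], [0.038, -0.03, -0.002, 0, 0, 0, 1], [0.038, -0.03, -0.002, 0, 0, 0, 1], [0.038, -0.03, -0.002, 0, 0, 0, 1], [0.038, -0.03, -0.002, 0, 0, 0, 1]]]}}

```text
time: 1.7
ee_pos: [0.443, -0.2101, 0.239]
eef_rot: [0.974, 0.226, 0.0, 0.0]
ft_force: [0.7, -0.6, 0.0]
width: 0.0868
grip_force: 0.0
```

Call:
{"op": "drive_tool", "data": {"moves": [[[0.038, -0.03, -0.002, 0, 0, 0, 1], [0.038, -0.03, -0.002, 0, 0, 0, 1], [0.038, -0.03, -0.002, 0, 0, 0, 1], [0.038, -0.03, -0.002, 0, 0, 0, 1], [0.038, -0.03, -0.002, 0, 0, 0, 1], [0.038, -0.03, -0.002, 0, 0, 0, 1], [0.038, -0.03, -0.002, 0, 0, 0, 1], [0.038, -0.03, -0.002, 0, 0, 0, 1]]]}}

```text
time: 2.5
ee_pos: [0.6105, 0.139, 0.2548]
eef_rot: [0.974, 0.226, 0.0, 0.0]
ft_force: [1.0, -0.3, 1.0]
width: 0.0873
grip_force: 0.0
```

Call:
{"op": "drive_tool", "data": {"moves": [[[0, 0, 0, 0, 0, -0.135, 1], [0, 0, 0, 0, 0, -0.135, 1], [0, 0, 0, 0, 0, -0.135, 1], [0, 0, 0, 0, 0, -0.135, 1], [0, 0, 0, 0, 0, -0.135, 1], [0, 0, 0, 0, 0, -0.135, 1], [0, 0, 0, 0, 0, 0, 1], [0, 0, 0, 0, 0, 0, 1]]]}}

```text
time: 3.3
ee_pos: [0.6098, 0.1373, 0.2545]
eef_rot: [0.808, 0.59, 0.0, -0.0]
ft_force: [-0.6, -0.2, -0.6]
width: 0.0869
grip_force: 0.0
```

```bash
cat >> h.py <<'E'
def st():
    s=r.read_state(); X=R.from_quat(s["eef_rot"]).as_matrix()
    print("t",round(s["time"],2),"tcp",np.round(s["ee_pos"],4),"yaw_y",round(np.degrees(np.arctan2(X[1,1],X[0,1])),2),"zax",np.round(X[:,2],3),"F",np.round(s["ft_force"],1),"Mz",np.round(s["torque"],3),"w",round(s["width"],4),"g",round(s["grip_force"],1),"q",np.round(s["joint_positions"],2)); return s,X
E
python3 - <<'E'
from h import *
st(); snap("wrist","w1.png")
for q,z in(("shell_grip",.107),("lever_handle",.064),("lever_nose",.038),("notch",.025),("jig",0)):
    for o in r.place_of("wrist",q)[:2]: print(q,np.round(o["at"]),round(o["conf"],2),np.round(onz("wrist",o["at"],z),4))
E
```

```text
t 3.3 tcp [0.6098 0.1373 0.2545] yaw_y -17.72 zax [ 0.  0. -1.] F [-0.6 -0.2 -0.6] Mz [-0.032 -0.042 -0.001] w 0.0869 g 0.0 q [ 0.26  0.41 -0.75  1.38  0.28  1.46 -0.79]
shell_grip [276. 305.] 0.59 [0.5778 0.0273 0.107 ]
lever_handle [274. 180.] 0.84 [0.6112 0.1387 0.064 ]
lever_nose [276. 199.] 0.91 [0.6049 0.1126 0.038 ]
notch [238. 209.] 0.91 [0.5597 0.1118 0.025 ]
jig [277. 257.] 0.79 [0.5809 0.0318 0.    ]
```

View pics/w1.png

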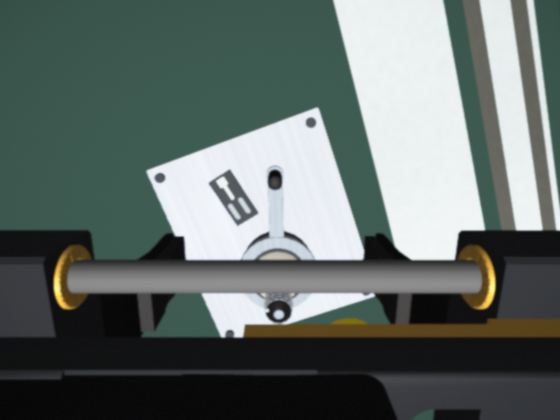

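The view shows the handle at (274,180) and the detent block at about (233,197), both consistent with the given sizes. I'll descend around the handle and crop the block for detail.

Call:
{"op": "drive_tool", "data": {"moves": [[[0.002, 0.001, 0.03, 0, 0, 0, 1], [0, 0, 0.03, 0, 0, 0, 1], [0, 0, 0.03, 0, 0, 0, 1], [0, 0, 0.03, 0, 0, 0, 1], [0, 0, 0.03, 0, 0, 0, 1], [0, 0, 0.03, 0, 0, 0, 1], [0, 0, 0.02, 0, 0, 0, 1], [0, 0, 0, 0, 0, 0, 1]]]}}

```text
time: 4.4
ee_pos: [0.6095, 0.1383, 0.0516]
eef_rot: [0.806, 0.591, -0.002, -0.001]
ft_force: [0.1, 0.1, 0.1]
width: 0.0867
grip_force: 0.0
```

Run:
```python
from h import *
st(); snap("wrist","w2.png")
a=cv2.imread("pics/w1.png")[160:250,190:310]; b=cv2.imread("pics/w2.png")
cv2.imwrite("pics/c2.png",np.vstack([cv2.resize(a,(400,300),interpolation=2),cv2.resize(b,(400,300))]))
for q,z in(("lever_handle",.064),("notch",.025),("lever_nose",.038)):
    for o in r.place_of("wrist",q)[:2]: print(q,np.round(o["at"]),round(o["conf"],2),np.round(onz("wrist",o["at"],z),4))
```

```text
t 4.4 tcp [0.6095 0.1383 0.0516] yaw_y -17.5 zax [-0.005 -0.001 -1.   ] F [0.1 0.1 0.1] Mz [ 0.004 -0.074  0.02 ] w 0.0867 g 0.0 q [ 0.22  0.58 -0.69  1.61  0.4   1.1  -0.87]
lever_handle [273. 264.] 0.81 [0.6111 0.1377 0.064 ]
notch [207. 300.] 0.86 [0.561  0.1107 0.025 ]
lever_nose [277. 282.] 0.57 [0.6068 0.1157 0.038 ]
```

View pics/c2.png

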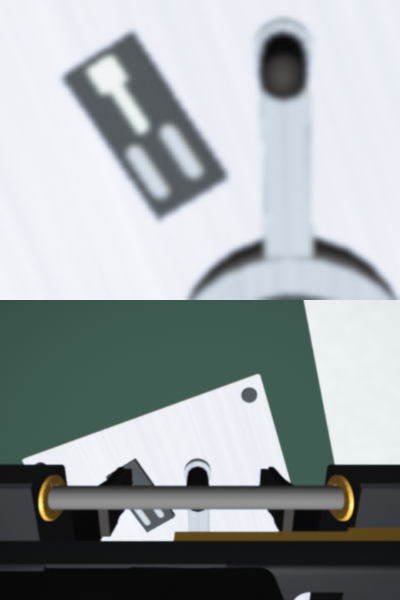

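Call:
{"op": "drive_tool", "data": {"moves": [[[0.001, 0, 0, 0, 0, 0, 0], [0, 0, 0, 0, 0, 0, 0], [0, 0, 0, 0, 0, 0, 0], [0, 0, 0, 0, 0, 0, 0], [0, 0, 0, 0, 0, 0, 0], [0, 0, 0, 0, 0, 0, 0], [0, 0, 0, 0, 0, 0, 0]]], "squeeze": 12}}

```text
time: 5.3
ee_pos: [0.6116, 0.14, 0.0545]
eef_rot: [0.806, 0.591, -0.0, 0.0]
ft_force: [0.0, -0.4, 0.1]
width: 0.0388
grip_force: 0.0
```

Call:
{"op": "drive_tool", "data": {"moves": [[[-0.0006, -0.0115, 0, 0, 0, -0.1, 0], [-0.0006, -0.0115, 0, 0, 0, -0.1, 0], [-0.0006, -0.0115, 0, 0, 0, -0.1, 0], [-0.0003, -0.0058, 0, 0, 0, -0.05, 0], [0, 0, 0, 0, 0, 0, 0], [0, 0, 0, 0, 0, 0, 0]]]}}

```text
time: 5.9
ee_pos: [0.5719, 0.1451, 0.0546]
eef_rot: [0.692, 0.722, 0.0, -0.0]
ft_force: [-0.5, 1.8, 0.9]
width: 0.0142
grip_force: 12.0
```

Run:
```python
from h import *
s,X=st(); snap("wrist","w3.png")
c=np.array([.5785,.028]); d=s["ee_pos"][:2]-c; print(np.hypot(*d),np.degrees(np.arctan2(d[1],d[0])))
for q,z in(("lever_handle",.064),("notch",.025),("lever_nose",.038)):
    for o in r.place_of("wrist",q)[:2]: print(q,np.round(o["at"]),round(o["conf"],2),np.round(onz("wrist",o["at"],z),4))
```

```text
t 5.9 tcp [0.5719 0.1451 0.0546] yaw_y 2.49 zax [ 0.  0. -1.] F [-0.5  1.8  0.9] Mz [0.213 0.016 0.004] w 0.0142 g 12.0 q [ 0.29  0.53 -0.78  1.7   0.41  1.08 -0.58]
0.11731495803385912 93.22715549703557
lever_handle [273. 267.] 0.72 [0.5718 0.1422 0.064 ]
notch [246. 284.] 0.75 [0.5574 0.1125 0.025 ]
lever_nose [275. 284.] 0.97 [0.5742 0.12   0.038 ]
```

Call:
{"op": "drive_tool", "data": {"moves": [[[-0.0001, -0.0046, 0, 0, 0, -0.04, 0], [0, -0.0046, 0, 0, 0, -0.04, 0], [0, 0, 0, 0, 0, 0, 0]]]}}

```text
time: 6.4
ee_pos: [0.5625, 0.1442, 0.0545]
eef_rot: [0.661, 0.75, -0.0, 0.0]
ft_force: [-0.1, 0.5, -0.8]
width: 0.0143
grip_force: 12.0
```

Call:
{"op": "drive_tool", "data": {"moves": [[[-0.0001, -0.0046, 0, 0, 0, -0.04, 0], [0, 0, 0, 0, 0, 0, 0]]]}}

```text
time: 6.6
ee_pos: [0.5579, 0.1434, 0.0546]
eef_rot: [0.647, 0.763, -0.0, 0.0]
ft_force: [-0.8, 0.1, 1.1]
width: 0.0144
grip_force: 12.0
```

Call:
{"op": "drive_tool", "data": {"moves": [[[-0.0001, -0.0046, 0, 0, 0, -0.04, 0], [0, 0, 0, 0, 0, 0, 0]]]}}

```text
time: 6.8
ee_pos: [0.5536, 0.1424, 0.0546]
eef_rot: [0.632, 0.775, -0.0, 0.0]
ft_force: [-0.2, 0.3, -1.0]
width: 0.0143
grip_force: 12.0
```

Run:
```python
from h import *
s,X=st(); snap("wrist","w4.png")
c=np.array([.5785,.028]); d=s["ee_pos"][:2]-c; print(np.hypot(*d),np.degrees(np.arctan2(d[1],d[0])))
for q,z in(("lever_handle",.064),("notch",.025),("lever_nose",.038)):
    for o in r.place_of("wrist",q)[:2]: print(q,np.round(o["at"]),round(o["conf"],2),np.round(onz("wrist",o["at"],z),4))
a=cv2.imread("pics/w4.png")[190:340,170:370]
cv2.imwrite("pics/c4.png",cv2.resize(a,(800,600),interpolation=2))
```

```text
t 6.8 tcp [0.5536 0.1424 0.0546] yaw_y 11.68 zax [-0. -0. -1.] F [-0.2  0.3 -1. ] Mz [-0.005 -0.052 -0.012] w 0.0143 g 12.0 q [ 0.33  0.51 -0.82  1.75  0.42  1.07 -0.43]
0.1171224339332549 102.26928721824274
lever_handle [273. 266.] 0.93 [0.5541 0.1398 0.064 ]
lever_nose [275. 282.] 0.72 [0.5595 0.1193 0.038 ]
```

View pics/c4.png

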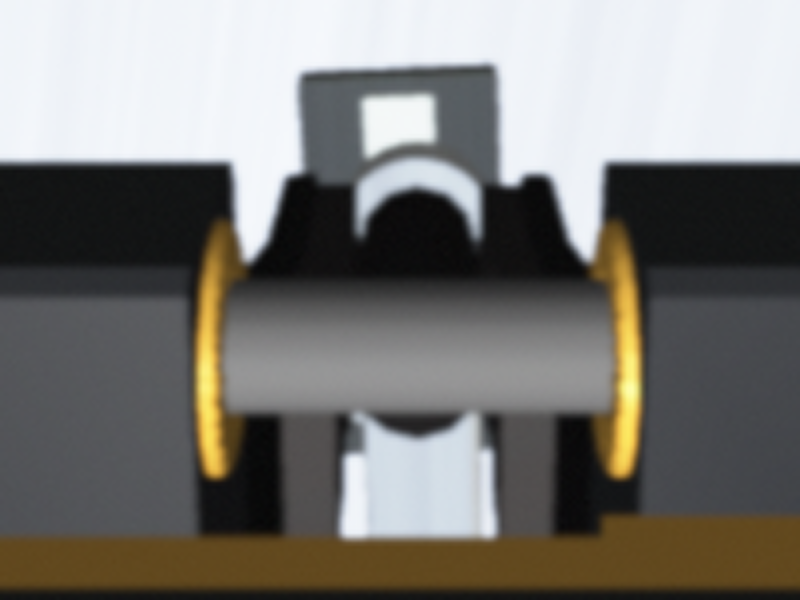

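The crop shows the handle at column 416 and the white pointer's middle at 399, so the lever still has about 1.2° to go counter-clockwise. I'll nudge it, release and rise.

Call:
{"op": "drive_tool", "data": {"moves": [[[0, -0.0025, 0, 0, 0, -0.022, 0], [0, 0, 0, 0, 0, 0, 0], [0, 0, 0, 0, 0, 0, 0.5], [0, 0, 0, 0, 0, 0, 0.5], [0, 0, 0, 0, 0, 0, 0.5], [0, 0, -0.04, 0, 0, 0, 0.5], [0, 0, -0.05, 0, 0, 0, 0.5], [0, 0, -0.05, 0, 0, 0, 0.5], [0, 0, -0.04, 0, 0, 0, 0.5], [0, 0, 0, 0, 0, 0, 0.5]]]}}

```text
time: 8.0
ee_pos: [0.5532, 0.1437, 0.2404]
eef_rot: [0.622, 0.783, 0.003, 0.003]
ft_force: [0.6, -0.3, -0.2]
width: 0.0431
grip_force: 0.0
```

Run:
```python
from h import *
s,X=st(); im=snap("wrist","w5.png")
for q,z in(("shell_grip",.107),("lever_handle",.064),("notch",.025),("lever_nose",.038)):
    for o in r.place_of("wrist",q)[:2]: print(q,np.round(o["at"]),round(o["conf"],2),np.round(onz("wrist",o["at"],z),4))
a=cv2.imread("pics/w5.png")[150:330,190:360]
cv2.imwrite("pics/c5.png",cv2.resize(a,(566,600),interpolation=2))
```

```text
t 8.0 tcp [0.5532 0.1437 0.2404] yaw_y 13.02 zax [ 0.008  0.002 -1.   ] F [ 0.6 -0.3 -0.2] Mz [-0.003 -0.13  -0.034] w 0.0431 g 0.0 q [ 0.41  0.32 -0.92  1.55  0.26  1.39 -0.3 ]
shell_grip [273. 314.] 0.98 [0.5764 0.0324 0.107 ]
lever_handle [271. 188.] 0.62 [0.5491 0.1384 0.064 ]
notch [270. 207.] 0.55 [0.5539 0.11   0.025 ]
lever_nose [272. 208.] 0.58 [0.5547 0.1131 0.038 ]
```

View pics/c5.png

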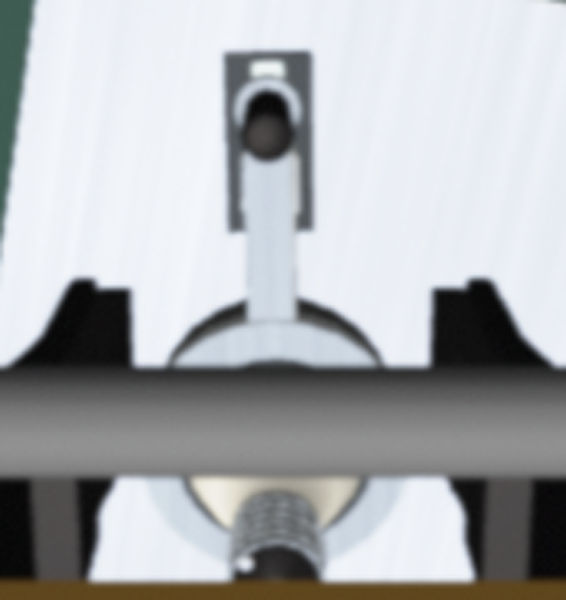

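The crop shows the lever arm centred on the block (arm at column 270, block and pointer at 268), with the nose between the ribs. Next I'll go above the shell and pre-rotate counter-clockwise to leave room for the clockwise screwing.

Call:
{"op": "drive_tool", "data": {"moves": [[[-0.03, 0, 0, 0, 0, 0, 0.7], [-0.03, 0, 0, 0, 0, 0, 0.7], [-0.03, -0.001, 0, 0, 0, 0, 0.7], [-0.029, 0, 0, 0, 0, 0, 0.7], [0, 0, 0, 0, 0, -0.14, 0.7], [0, 0, 0, 0, 0, -0.14, 0.7], [0, 0, 0, 0, 0, -0.14, 0.7], [0, 0, 0, 0, 0, -0.14, 0.7], [0, 0, 0, 0, 0, -0.14, 0.7], [0, 0, 0, 0, 0, -0.14, 0.7]]]}}

```text
time: 9.25
ee_pos: [0.5764, 0.026, 0.2331]
eef_rot: [0.246, 0.969, -0.0, -0.001]
ft_force: [0.4, -0.2, -0.7]
width: 0.0606
grip_force: 0.0
```

Call:
{"op": "drive_tool", "data": {"moves": [[[0, 0, 0, 0, 0, -0.14, 0.7], [0, 0, 0, 0, 0, -0.14, 0.7], [0, 0, 0, 0, 0, -0.14, 0.7], [0, 0, 0, 0, 0, -0.14, 0.7], [0, 0, 0, 0, 0, -0.14, 0.7], [0, 0, 0, 0, 0, -0.14, 0.7], [0, 0, 0, 0, 0, -0.14, 0.7], [0, 0, 0, 0, 0, -0.14, 0.7], [0, 0, 0, 0, 0, -0.14, 0.7], [0, 0, 0, 0, 0, 0, 0.7]]]}}

```text
time: 10.25
ee_pos: [0.5764, 0.026, 0.2332]
eef_rot: [-0.37, 0.929, 0.001, -0.001]
ft_force: [0.8, 0.3, 0.8]
width: 0.0607
grip_force: 0.0
```

Run:
```python
from h import *
s,X=st(); im=snap("wrist","w6.png")
for q,z in(("shell_grip",.107),("shell",.093)):
    for o in r.place_of("wrist",q)[:2]:
        p=onz("wrist",o["at"],z); print(q,np.round(o["at"]),round(o["conf"],2),np.round(p,4),"tool",np.round(X.T@(p-s["ee_pos"]),4))
p=np.array([.579,.0277,.09]);print(np.round(X.T@(p-s["ee_pos"]),4))
```

```text
t 10.25 tcp [0.5764 0.026  0.2332] yaw_y 133.47 zax [-0.002  0.001 -1.   ] F [0.8 0.3 0.8] Mz [ 0.11  -0.063 -0.044] w 0.0607 g 0.0 q [ 0.81  0.5  -1.25  1.53  0.47  1.46  1.87]
shell_grip [275. 199.] 0.92 [0.5788 0.0281 0.107 ] tool [-0.0032 -0.0003  0.1262]
shell [276. 200.] 0.58 [0.5811 0.0322 0.093 ] tool [-0.0077  0.001   0.1402]
[-0.0032 -0.0008  0.1432]
```

View pics/w6.png

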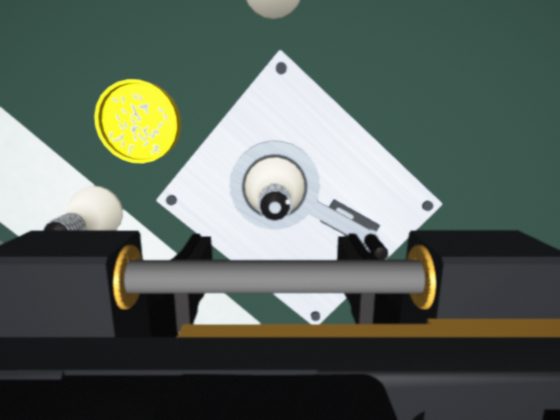

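The picture shows the shell under the tool at (275,205) and the lever lying on the block at (355,218). The estimates of the axis agree at (0.579, 0.028), so I'll descend and grip.

Call:
{"op": "drive_tool", "data": {"moves": [[[-0.003, -0.0005, 0.025, 0, 0, 0, 0.7], [0, 0, 0.025, 0, 0, 0, 0.7], [0, 0, 0.025, 0, 0, 0, 0.7], [0, 0, 0.025, 0, 0, 0, 0.7], [0, 0, 0.022, 0, 0, 0, 0.7], [0, 0, 0.021, 0, 0, 0, 0.7], [0, 0, 0, 0, 0, 0, 0.7], [0, 0, 0, 0, 0, 0, 0.7]]]}}

```text
time: 11.2
ee_pos: [0.5794, 0.0279, 0.092]
eef_rot: [-0.369, 0.93, 0.0, -0.0]
ft_force: [0.1, -0.1, 0.9]
width: 0.0611
grip_force: 0.0
```

Call:
{"op": "drive_tool", "data": {"moves": [[[0, 0, 0, 0, 0, 0, 0], [0, 0, 0, 0, 0, 0, 0], [0, 0, 0, 0, 0, 0, 0], [0, 0, 0, 0, 0, 0, 0], [0, 0, 0, 0, 0, 0, 0], [0, 0, 0, 0, 0, 0, 0], [0, 0, 0, 0, 0, 0, 0]]], "squeeze": 35}}

```text
time: 11.9
ee_pos: [0.5787, 0.0286, 0.0916]
eef_rot: [-0.37, 0.929, 0.001, -0.0]
ft_force: [-4.6, 2.0, 2.2]
width: 0.0254
grip_force: 35.0
```

```bash
python3 -c "
from h import *
st()"
```

```text
t 11.9 tcp [0.5787 0.0286 0.0916] yaw_y 133.38 zax [-0.001  0.001 -1.   ] F [-4.6  2.   2.2] Mz [ 0.722  0.893 -0.018] w 0.0254 g 35.0 q [ 0.74  0.62 -1.14  1.69  0.6   1.22  1.78]
```

Call:
{"op": "drive_tool", "data": {"moves": [[[0, 0.0004, 0, 0, 0, 0, 0], [0, 0, 0.0001, 0, 0, 0.14, 0], [0, 0, 0.0001, 0, 0, 0.14, 0], [0, 0, 0, 0, 0, 0, 0]]]}}

```text
time: 12.3
ee_pos: [0.5786, 0.0289, 0.0915]
eef_rot: [-0.234, 0.972, 0.0, -0.0]
ft_force: [-4.5, 3.7, 2.2]
width: 0.0253
grip_force: 35.0
```

```bash
python3 -c "
from h import *
st()"
```

```text
t 12.3 tcp [0.5786 0.0289 0.0915] yaw_y 117.04 zax [-0.001  0.    -1.   ] F [-4.5  3.7  2.2] Mz [ 0.831  0.994 -0.03 ] w 0.0253 g 35.0 q [ 0.71  0.59 -1.09  1.69  0.56  1.2   1.52]
```

Call:
{"op": "drive_tool", "data": {"moves": [[[0, 0, 0.0001, 0, 0, 0.14, 0], [0, 0, 0.0001, 0, 0, 0.14, 0], [0, 0, 0.0001, 0, 0, 0.14, 0], [0, 0, 0.0001, 0, 0, 0.14, 0], [0, 0, 0.0001, 0, 0, 0.14, 0], [0, 0, 0.0001, 0, 0, 0.14, 0], [0, 0, 0.0001, 0, 0, 0.14, 0], [0, 0, 0.0001, 0, 0, 0.14, 0], [0, 0, 0, 0, 0, 0.14, 0], [0, 0, 0, 0, 0, 0, 0]]]}}

```text
time: 13.3
ee_pos: [0.5788, 0.0301, 0.0908]
eef_rot: [0.383, 0.924, 0.001, -0.0]
ft_force: [-2.7, 6.6, 1.9]
width: 0.0252
grip_force: 35.0
```

```bash
python3 -c "
from h import *
st()"
```

```text
t 13.3 tcp [0.5788 0.0301 0.0908] yaw_y 44.9 zax [-0.     0.002 -1.   ] F [-2.7  6.6  1.9] Mz [1.443 0.621 0.006] w 0.0252 g 35.0 q [ 0.55  0.48 -0.84  1.7   0.39  1.14  0.37]
```

Call:
{"op": "drive_tool", "data": {"moves": [[[0.0013, 0.0008, 0, 0, 0, 0, 0], [0, 0, 0.0001, 0, 0, 0.1, 0], [0, 0, 0, 0, 0, 0.1, 0], [0, 0, 0.0001, 0, 0, 0.1, 0], [0, 0, 0, 0, 0, 0, 0]]]}}

```text
time: 13.8
ee_pos: [0.579, 0.0303, 0.0906]
eef_rot: [0.516, 0.857, 0.0, 0.0]
ft_force: [-1.1, 4.6, 2.0]
width: 0.0251
grip_force: 35.0
```

```bash
python3 -c "
from h import *
st()"
```

```text
t 13.8 tcp [0.579  0.0303 0.0906] yaw_y 27.86 zax [ 0.001  0.001 -1.   ] F [-1.1  4.6  2. ] Mz [ 0.929  0.232 -0.061] w 0.0251 g 35.0 q [ 0.5   0.46 -0.79  1.7   0.36  1.13  0.1 ]
```

Call:
{"op": "drive_tool", "data": {"moves": [[[0, 0, 0.0001, 0, 0, 0.1, 0], [0, 0, 0, 0, 0, 0.1, 0], [0, 0, 0, 0, 0, 0, 0]]]}}

```text
time: 14.1
ee_pos: [0.5792, 0.0303, 0.0905]
eef_rot: [0.598, 0.801, 0.001, 0.0]
ft_force: [-0.1, 6.0, 1.0]
width: 0.0257
grip_force: 35.0
```

```bash
python3 -c "
from h import *
st()"
```

```text
t 14.1 tcp [0.5792 0.0303 0.0905] yaw_y 16.54 zax [ 0.001  0.001 -1.   ] F [-0.1  6.   1. ] Mz [ 1.16  -0.071 -0.061] w 0.0257 g 35.0 q [ 0.48  0.45 -0.75  1.71  0.34  1.12 -0.08]
```

Call:
{"op": "drive_tool", "data": {"moves": [[[0, 0, 0, 0, 0, 0.08, 0], [0, 0, 0.0001, 0, 0, 0.08, 0], [0, 0, 0, 0, 0, 0, 0]]]}}

```text
time: 14.4
ee_pos: [0.5793, 0.0304, 0.0905]
eef_rot: [0.66, 0.752, 0.001, 0.0]
ft_force: [0.1, 6.1, 1.2]
width: 0.0259
grip_force: 35.0
```

```bash
python3 -c "
from h import *
st()"
```

```text
t 14.4 tcp [0.5793 0.0304 0.0905] yaw_y 7.46 zax [ 0.001  0.001 -1.   ] F [0.1 6.1 1.2] Mz [ 1.145 -0.14  -0.035] w 0.0259 g 35.0 q [ 0.46  0.44 -0.72  1.71  0.32  1.11 -0.23]
```

Call:
{"op": "drive_tool", "data": {"moves": [[[0, 0, 0, 0, 0, 0.08, 0], [0, 0, 0.0001, 0, 0, 0.08, 0], [0, 0, 0, 0, 0, 0, 0]]]}}

```text
time: 14.7
ee_pos: [0.5795, 0.0304, 0.0904]
eef_rot: [0.718, 0.696, 0.001, 0.0]
ft_force: [1.5, 5.4, 1.5]
width: 0.0256
grip_force: 35.0
```

```bash
python3 -c "
from h import *
st()"
```

```text
t 14.7 tcp [0.5795 0.0304 0.0904] yaw_y -1.71 zax [ 0.002  0.001 -1.   ] F [1.5 5.4 1.5] Mz [ 1.165 -0.275 -0.065] w 0.0256 g 35.0 q [ 0.43  0.43 -0.69  1.71  0.3   1.11 -0.38]
```

Call:
{"op": "drive_tool", "data": {"moves": [[[0, 0, 0, 0, 0, 0.08, 0], [0, 0, 0.0001, 0, 0, 0.08, 0], [0, 0, 0, 0, 0, 0, 0]]]}}

```text
time: 15.0
ee_pos: [0.5797, 0.0304, 0.0903]
eef_rot: [0.771, 0.637, 0.001, 0.0]
ft_force: [1.2, 5.3, 0.2]
width: 0.0253
grip_force: 35.0
```

```bash
python3 -c "
from h import *
st()"
```

```text
t 15.0 tcp [0.5797 0.0304 0.0903] yaw_y -10.88 zax [ 0.002  0.001 -1.   ] F [1.2 5.3 0.2] Mz [ 1.16  -0.47  -0.085] w 0.0253 g 35.0 q [ 0.41  0.43 -0.67  1.71  0.29  1.11 -0.53]
```

Call:
{"op": "drive_tool", "data": {"moves": [[[0, 0, 0, 0, 0, 0.08, 0], [0, 0, 0.0001, 0, 0, 0.08, 0], [0, 0, 0, 0, 0, 0, 0]]]}}

```text
time: 15.3
ee_pos: [0.5796, 0.0299, 0.0902]
eef_rot: [0.819, 0.573, 0.001, 0.0]
ft_force: [2.7, 4.3, 0.7]
width: 0.0255
grip_force: 35.0
```

```bash
python3 -c "
from h import *
st()"
```

```text
t 15.3 tcp [0.5796 0.0299 0.0902] yaw_y -20.02 zax [ 0.002  0.    -1.   ] F [2.7 4.3 0.7] Mz [ 0.857 -0.612  0.138] w 0.0255 g 35.0 q [ 0.39  0.42 -0.64  1.71  0.27  1.1  -0.68]
```

Call:
{"op": "drive_tool", "data": {"moves": [[[0, 0, 0, 0, 0, 0.06, 0], [0, 0, 0, 0, 0, 0, 0]]]}}

```text
time: 15.5
ee_pos: [0.5794, 0.0293, 0.0902]
eef_rot: [0.836, 0.549, 0.0, 0.001]
ft_force: [2.7, 2.0, 2.0]
width: 0.0253
grip_force: 35.0
```

```bash
python3 -c "
from h import *
st()"
```

```text
t 15.5 tcp [0.5794 0.0293 0.0902] yaw_y -23.43 zax [ 0.001 -0.    -1.   ] F [2.7 2.  2. ] Mz [ 0.46  -0.557  0.333] w 0.0253 g 35.0 q [ 0.38  0.42 -0.63  1.71  0.27  1.1  -0.74]
```

Call:
{"op": "drive_tool", "data": {"moves": [[[0, 0, 0, 0, 0, 0.06, 0], [0, 0, 0, 0, 0, 0, 0]]]}}

```text
time: 15.7
ee_pos: [0.5791, 0.0288, 0.0901]
eef_rot: [0.852, 0.523, -0.0, 0.001]
ft_force: [1.5, -0.7, 2.7]
width: 0.0257
grip_force: 35.0
```

```bash
python3 -c "
from h import *
st()"
```

```text
t 15.7 tcp [0.5791 0.0288 0.0901] yaw_y -26.91 zax [ 0.001 -0.001 -1.   ] F [ 1.5 -0.7  2.7] Mz [-0.125 -0.252  0.524] w 0.0257 g 35.0 q [ 0.37  0.41 -0.62  1.71  0.26  1.1  -0.79]
```

The torque now rises steadily (0.14, then 0.33, then 0.52 N·m), so the shell has bottomed. I'll unload in small steps to find the tool yaw that matches the stop.

Call:
{"op": "drive_tool", "data": {"moves": [[[0, 0, 0, 0, 0, -0.06, 0], [0, 0, 0, 0, 0, 0, 0]]]}}

```text
time: 15.9
ee_pos: [0.5792, 0.0287, 0.09]
eef_rot: [0.836, 0.549, 0.0, 0.0]
ft_force: [1.6, -0.9, 4.1]
width: 0.0257
grip_force: 35.0
```

```bash
python3 -c "
from h import *
st()"
```

```text
t 15.9 tcp [0.5792 0.0287 0.09  ] yaw_y -23.42 zax [ 0.001 -0.001 -1.   ] F [ 1.6 -0.9  4.1] Mz [-0.169 -0.371  0.004] w 0.0257 g 35.0 q [ 0.38  0.42 -0.63  1.71  0.27  1.1  -0.73]
```

Call:
{"op": "drive_tool", "data": {"moves": [[[0, 0, 0, 0, 0, -0.06, 0], [0, 0, 0, 0, 0, 0, 0]]]}}

```text
time: 16.1
ee_pos: [0.5792, 0.0287, 0.0901]
eef_rot: [0.82, 0.573, 0.0, 0.0]
ft_force: [1.6, -1.2, 4.3]
width: 0.0254
grip_force: 35.0
```

```bash
python3 -c "
from h import *
st()"
```

```text
t 16.1 tcp [0.5792 0.0287 0.0901] yaw_y -20.15 zax [ 0.001 -0.001 -1.   ] F [ 1.6 -1.2  4.3] Mz [-0.296 -0.464  0.031] w 0.0254 g 35.0 q [ 0.39  0.42 -0.64  1.71  0.27  1.1  -0.68]
```

Call:
{"op": "drive_tool", "data": {"moves": [[[0, 0, 0, 0, 0, -0.06, 0], [0, 0, 0, 0, 0, 0, 0]]]}}

```text
time: 16.3
ee_pos: [0.5792, 0.0288, 0.0901]
eef_rot: [0.803, 0.596, 0.0, 0.001]
ft_force: [2.6, -1.5, 4.9]
width: 0.0254
grip_force: 35.0
```

```bash
python3 -c "
from h import *
st()"
```

```text
t 16.3 tcp [0.5792 0.0288 0.0901] yaw_y -16.81 zax [ 0.001 -0.001 -1.   ] F [ 2.6 -1.5  4.9] Mz [-0.53  -0.592  0.038] w 0.0254 g 35.0 q [ 0.4   0.42 -0.65  1.71  0.28  1.1  -0.63]
```

Call:
{"op": "drive_tool", "data": {"moves": [[[0, 0, 0, 0, 0, -0.06, 0], [0, 0, 0, 0, 0, 0, 0]]]}}

```text
time: 16.5
ee_pos: [0.5793, 0.0288, 0.0901]
eef_rot: [0.785, 0.62, 0.0, 0.001]
ft_force: [2.1, -3.8, 5.2]
width: 0.0258
grip_force: 35.0
```

```bash
python3 -c "
from h import *
st()"
```

```text
t 16.5 tcp [0.5793 0.0288 0.0901] yaw_y -13.44 zax [ 0.001 -0.001 -1.   ] F [ 2.1 -3.8  5.2] Mz [-0.734 -0.726  0.012] w 0.0258 g 35.0 q [ 0.41  0.42 -0.66  1.71  0.29  1.11 -0.57]
```

Call:
{"op": "drive_tool", "data": {"moves": [[[0, 0, -0.0003, 0, 0, 0.06, 0], [0, 0, 0, 0, 0, 0.06, 0], [0, 0, 0, 0, 0, 0.03, 0], [0, 0, 0, 0, 0, 0, 0]]]}}

```text
time: 16.9
ee_pos: [0.5791, 0.0288, 0.0902]
eef_rot: [0.83, 0.558, 0.0, 0.001]
ft_force: [4.8, -3.6, 3.0]
width: 0.0254
grip_force: 35.0
```

```bash
python3 -c "
from h import *
st()"
```

```text
t 16.9 tcp [0.5791 0.0288 0.0902] yaw_y -22.13 zax [ 0.001 -0.001 -1.   ] F [ 4.8 -3.6  3. ] Mz [-0.909 -0.982 -0.072] w 0.0254 g 35.0 q [ 0.39  0.42 -0.63  1.71  0.27  1.1  -0.71]
```

Call:
{"op": "drive_tool", "data": {"moves": [[[0, 0, 0, 0, 0, 0.02, 0], [0, 0, 0, 0, 0, 0, 0]]]}}

```text
time: 17.1
ee_pos: [0.5791, 0.0288, 0.0902]
eef_rot: [0.835, 0.55, 0.0, 0.0]
ft_force: [4.1, -4.3, 2.7]
width: 0.0255
grip_force: 35.0
```

```bash
python3 -c "
from h import *
st()"
```

```text
t 17.1 tcp [0.5791 0.0288 0.0902] yaw_y -23.24 zax [ 0.001 -0.001 -1.   ] F [ 4.1 -4.3  2.7] Mz [-0.903 -0.923  0.029] w 0.0255 g 35.0 q [ 0.38  0.42 -0.63  1.71  0.27  1.1  -0.73]
```

Call:
{"op": "drive_tool", "data": {"moves": [[[0, 0, 0, 0, 0, 0.02, 0], [0, 0, 0, 0, 0, 0, 0]]]}}

```text
time: 17.3
ee_pos: [0.5791, 0.0288, 0.0901]
eef_rot: [0.84, 0.542, 0.0, 0.0]
ft_force: [4.2, -3.6, 2.4]
width: 0.0255
grip_force: 35.0
```

```bash
python3 -c "
from h import *
st()"
```

```text
t 17.3 tcp [0.5791 0.0288 0.0901] yaw_y -24.38 zax [ 0.    -0.001 -1.   ] F [ 4.2 -3.6  2.4] Mz [-0.855 -0.911 -0.046] w 0.0255 g 35.0 q [ 0.38  0.41 -0.62  1.71  0.27  1.1  -0.75]
```

Call:
{"op": "drive_tool", "data": {"moves": [[[0, 0, 0, 0, 0, 0.02, 0], [0, 0, 0, 0, 0, 0, 0]]]}}

```text
time: 17.5
ee_pos: [0.5791, 0.0289, 0.0901]
eef_rot: [0.846, 0.534, 0.0, 0.0]
ft_force: [4.3, -3.0, 3.1]
width: 0.0255
grip_force: 35.0
```

```bash
python3 -c "
from h import *
st()"
```

```text
t 17.5 tcp [0.5791 0.0289 0.0901] yaw_y -25.51 zax [ 0.001 -0.001 -1.   ] F [ 4.3 -3.   3.1] Mz [-0.876 -1.     0.119] w 0.0255 g 35.0 q [ 0.38  0.41 -0.62  1.71  0.27  1.1  -0.77]
```

Call:
{"op": "drive_tool", "data": {"moves": [[[0, 0, 0, 0, 0, 0.02, 0], [0, 0, 0, 0, 0, 0, 0]]]}}

```text
time: 17.7
ee_pos: [0.5791, 0.0289, 0.0902]
eef_rot: [0.851, 0.525, 0.0, 0.001]
ft_force: [4.0, -3.7, 3.2]
width: 0.0257
grip_force: 35.0
```

```bash
python3 -c "
from h import *
st()"
```

```text
t 17.7 tcp [0.5791 0.0289 0.0902] yaw_y -26.63 zax [ 0.001 -0.001 -1.   ] F [ 4.  -3.7  3.2] Mz [-0.94  -0.9    0.437] w 0.0257 g 35.0 q [ 0.38  0.41 -0.62  1.71  0.26  1.1  -0.79]
```

Call:
{"op": "drive_tool", "data": {"moves": [[[0, 0, 0, 0, 0, -0.03, 0], [0, 0, 0, 0, 0, 0, 0]]]}}

```text
time: 17.9
ee_pos: [0.5791, 0.0288, 0.0901]
eef_rot: [0.843, 0.538, 0.0, 0.0]
ft_force: [4.0, -3.9, 3.0]
width: 0.0254
grip_force: 35.0
```

```bash
python3 -c "
from h import *
st()"
```

```text
t 17.9 tcp [0.5791 0.0288 0.0901] yaw_y -24.86 zax [ 0.001 -0.001 -1.   ] F [ 4.  -3.9  3. ] Mz [-0.817 -0.921  0.096] w 0.0254 g 35.0 q [ 0.38  0.41 -0.62  1.71  0.27  1.1  -0.76]
```

Call:
{"op": "drive_tool", "data": {"moves": [[[-0.0002, 0.0006, 0, 0, 0, 0, 0], [0, 0, -0.0001, 0, 0, -0.13, 0], [0, 0, -0.0001, 0, 0, -0.13, 0], [0, 0, -0.0001, 0, 0, -0.13, 0], [0, 0, 0, 0, 0, -0.13, 0], [0, 0, -0.0001, 0, 0, -0.13, 0], [0, 0, -0.0001, 0, 0, -0.13, 0], [0, 0, 0, 0, 0, 0, 0]]]}}

```text
time: 18.7
ee_pos: [0.5796, 0.0288, 0.0906]
eef_rot: [0.574, 0.819, 0.0, 0.0]
ft_force: [4.1, -1.7, 2.2]
width: 0.0256
grip_force: 35.0
```

Call:
{"op": "drive_tool", "data": {"moves": [[[0, 0, -0.0001, 0, 0, -0.13, 0], [0, 0, 0, 0, 0, -0.13, 0], [0, 0, -0.0001, 0, 0, -0.13, 0], [0, 0, -0.0001, 0, 0, -0.13, 0], [0, 0, -0.0001, 0, 0, -0.13, 0], [0, 0, 0, 0, 0, -0.13, 0], [0, 0, 0, 0, 0, 0, 0], [0, 0, 0, 0, 0, 0, 0]]]}}

```text
time: 19.5
ee_pos: [0.58, 0.0292, 0.0912]
eef_rot: [0.222, 0.975, 0.0, 0.001]
ft_force: [7.2, -1.6, 1.8]
width: 0.0255
grip_force: 35.0
```

Run:
```python
from h import *
st(); snap("top","t7.png"); snap("wrist","w7.png")
for q,z in(("notch",.025),("lever_nose",.038),("lever_handle",.064)):
    for o in r.place_of("top",q)[:2]: print(q,np.round(o["at"]),round(o["conf"],2),np.round(onz("top",o["at"],z),4))
a=cv2.imread("pics/t7.png")[150:280,190:330]; b=cv2.imread("pics/w7.png")
cv2.imwrite("pics/c7.png",np.hstack([cv2.resize(a,(400,372),interpolation=2),cv2.resize(b,(400,372))]))
```

```text
t 19.5 tcp [0.58   0.0292 0.0912] yaw_y 64.39 zax [ 0.001  0.001 -1.   ] F [ 7.2 -1.6  1.8] Mz [-0.317 -1.617  0.097] w 0.0255 g 35.0 q [ 0.59  0.5  -0.91  1.7   0.43  1.15  0.69]
notch [241. 228.] 0.42 [0.5592 0.1256 0.025 ]
lever_nose [247. 227.] 0.59 [0.5589 0.1079 0.038 ]
lever_handle [232. 228.] 0.8 [0.5543 0.1456 0.064 ]
```

View pics/c7.png

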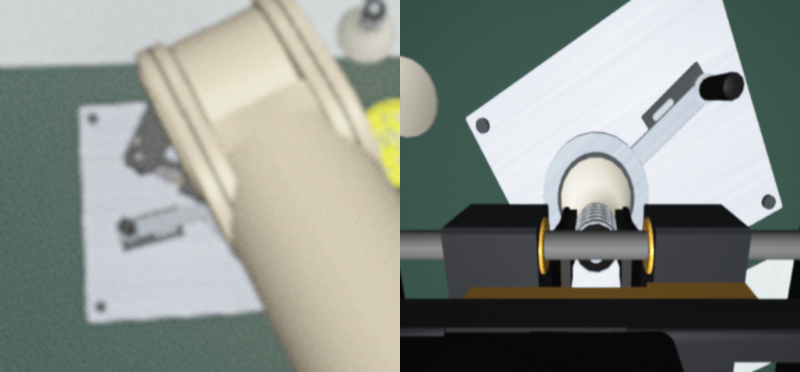

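In this view one rib shows beside the lever arm, which may just be parallax. I'll check the lever's angle by number before handing in.

Run:
```python
from h import *
c=np.array([.5795,.0288])
r.camera("wrist")
im=cv2.imread("pics/w7.png")
for q,z in(("lever_handle",.064),("lever_nose",.038),("notch",.022)):
    for o in r.place_of("wrist",q)[:2]:
        p=onz("wrist",o["at"],z); d=p[:2]-c; print(q,np.round(o["at"]),round(o["conf"],2),np.round(p,4),np.hypot(*d).round(4),np.degrees(np.arctan2(d[1],d[0])).round(1))
def P(ang,rad,z,w=0):
    a=np.radians(ang); return proj("wrist",[c[0]+rad*np.cos(a)-w*np.sin(a),c[1]+rad*np.sin(a)+w*np.cos(a),z])
big=cv2.resize(im,None,fx=4,fy=4,interpolation=cv2.INTER_CUBIC)
def L(pts,col):
    cv2.polylines(big,[np.int32(np.array(pts)*4+2)],False,col,1)
A=103.3
for w in(-.008,.008): L([P(A,.05,.043,w),P(A,.115,.043,w)],(0,0,255))      # lever arm edges
for w in(-.007,.007): L([P(A,.075,.022,w),P(A,.097,.022,w)],(0,200,0))  # rib centrelines
L([P(A,.115,.043),P(A,.115,.085)],(255,0,0))
x,y=np.int32(P(A,.09,.03)*4)
cv2.imwrite("pics/c8.png",big[max(0,y-300):y+300,max(0,x-400):x+400])
```

```text
lever_handle [445.  99.] 0.79 [0.5513 0.14   0.064 ] 0.1147 104.2
lever_handle [272. 204.] 0.43 [0.5632 0.0358 0.064 ] 0.0178 156.9
lever_nose [376. 134.] 0.94 [0.5573 0.1077 0.038 ] 0.0819 105.7
notch [378. 136.] 0.85 [0.5622 0.1119 0.022 ] 0.0849 101.8
```

View pics/c8.png

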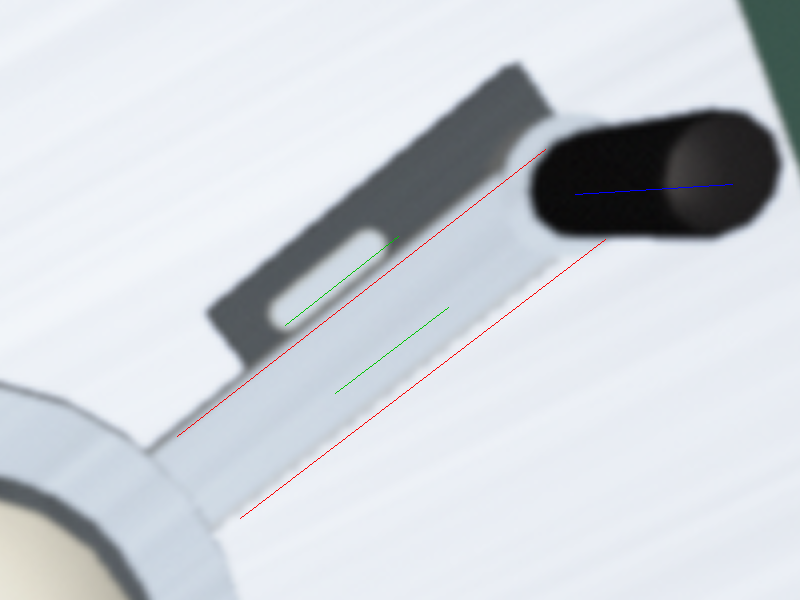

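The overlay, drawn for the lever sitting exactly in the notch, matches the visible rib and the arm edge to within about 0.5 mm, so the lever is in. I'll trim the last half degree and hold.

Call:
{"op": "drive_tool", "data": {"moves": [[[0, 0, 0, 0, 0, -0.01, 0], [0, 0, 0, 0, 0, 0, 0], [0, 0, 0, 0, 0, 0, 0], [0, 0, 0, 0, 0, 0, 0], [0, 0, 0, 0, 0, 0, 0]]]}}

```text
time: 20.45
ee_pos: [0.58, 0.0292, 0.0912]
eef_rot: [0.217, 0.976, 0.0, 0.001]
ft_force: [6.3, -1.1, 0.6]
width: 0.0256
grip_force: 35.0
```

```bash
python3 -c "
from h import *
st(); print(r.close_job())"
```

```text
t 20.45 tcp [0.58   0.0292 0.0912] yaw_y 64.95 zax [ 0.001  0.    -1.   ] F [ 6.3 -1.1  0.6] Mz [-0.276 -1.62   0.012] w 0.0256 g 35.0 q [ 0.59  0.5  -0.91  1.7   0.43  1.15  0.7 ]
the job is handed in; nothing more can be done
None
```

I handed the job in at 20.5 s: the lever is in its notch, and the shell was bottomed, then backed off about 90° and is still held at 35 N. The judge returned no verdict, and I saw no contact with the bystanders, though I didn't re-measure their positions.

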